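# Strip the cutter arbor and put its parts away

### The job

The spindle arbor standing upright on its foot still carries its whole stack: hexagon nut, spacing collar, small cutter and, underneath, large cutter. Strip it down from the top and put each part away lying flat in its own place: the nut in the round steel dish, the collar down over the wooden-footed post, and each cutter down inside the round well of the square case that fits it (small cutter in the small case, large cutter in the large case). Leave the brass lock cylinder that lies on the counter where it is.

Things in the scene. Friction and masses are not known exactly. Their poses are not given: they have to be found in the camera images.
- arbor_nut_mid (a point): Centre (half-way up) of the plain dark steel hexagon nut, loose, 24 mm across flats (28 mm across corners), 14 mm high, through hole 14 mm. It has been run off its thread already: it just sits round the thin threaded end of the arbor and lifts straight off. z points up along its axis; its corners lie at 0, 60, 120... degrees from its own x axis, so the flats face 30, 90, 150... degrees. About 50 g.
- collar_mid (a point): Centre of the spacing collar, loose: an aluminium ring, outside diameter 40 mm, bore 22 mm, 14 mm high, with a thin dark groove round it; second from the top of the stack. z is its axis, up. About 50 g.
- small_cutter_mid (a point): Centre of the small cutter, loose: a toothed steel disc, outside diameter 52 mm, 12 mm thick, bore 22 mm; third from the top, directly on the large cutter. z is its axis, up. About 110 g.
- large_cutter_mid (a point): Centre of the large cutter, loose: a toothed steel disc, outside diameter 68 mm, 12 mm thick, bore 22 mm; at the bottom of the stack. It rests on the arbor's flange, whose diameter is 40 mm, so its rim is free below. z is its axis, up. About 200 g.
- arbor_stand: The arbor on its foot, fixed to the counter; origin under its centre at counter level, z up. Square grey foot 84 x 84 x 10 mm, flange 40 mm in diameter up to 24 mm, shaft 19 mm in diameter up to 60 mm, threaded end 11 mm in diameter up to 78.5 mm. At the start the parts stand round it, undersides at 24 mm (large cutter), 36 mm (small cutter), 48 mm (collar) and 62 mm (nut) above the counter; all slide off straight upward.
- large_case: Large open square case of grey plastic, fixed, 98 x 98 mm, 10 mm high, for the large cutter. In its top is a round well 82 mm in diameter and 4 mm deep with a black floor 5 mm above the counter. Origin under its centre at counter level, z up.
- small_case: Small open square case of grey plastic, fixed, 80 x 80 mm, 10 mm high, for the small cutter. In its top is a round well 64 mm in diameter and 4 mm deep with a black floor 5 mm above the counter. Origin under its centre at counter level, z up.
- collar_post: Post for collars, fixed: a round wooden foot 62 mm in diameter and 8 mm high, on it a steel washer 36 mm in diameter whose top, the seat, is 12 mm above the counter, and a steel post 10 mm in diameter standing up to 40 mm with a tapered end. Origin under its centre at counter level, z up.
- parts_dish: Round shallow steel dish, fixed, 75 mm outside diameter, 70 mm inside, rim 9 mm high, floor 3 mm above the counter. Origin under its centre at counter level, z up.
- lock_cylinder_mid (a point): Centre of a loose brass lock cylinder, 60 mm long (its y axis), 17 mm wide, 24 mm high, lying on the counter. Not part of the job: it stays where it is. (Beyond it on the right of the counter stands the fixed key machine, 0.21 m high: pass over or round it.)

How it is judged:
At the end, for the whole second after the job is handed in: Each part lies flat and released at rest on its seat: nut on the dish floor, collar down over the post (within 9 mm), each cutter on the floor of its own case's well (within 10 mm of its centre); lock cylinder within 20 mm of where it lay (horizontal distance between arbor_nut_mid and parts_dish below 0.024 m and height (world z) of arbor_nut_mid below 0.0125 m and angle between the z axis of arbor_nut_mid and the z axis of parts_dish, either way round below 0.12 rad and horizontal distance between collar_mid and collar_post below 0.009 m and height (world z) of collar_mid below 0.0215 m and angle between the z axis of collar_mid and the z axis of collar_post, either way round below 0.12 rad and horizontal distance between small_cutter_mid and small_case below 0.01 m and height (world z) of each of small_cutter_mid, large_cutter_mid below 0.013 m and angle between the z axis of small_cutter_mid and the z axis of small_case, either way round below 0.06 rad and horizontal distance between large_cutter_mid and large_case below 0.01 m and angle between the z axis of large_cutter_mid and the z axis of large_case, either way round below 0.06 rad and linear speed of each of arbor_nut, collar, small_cutter, large_cutter below 0.02 m/s and distance of lock_cylinder_mid from where it was at the start of the episode below 0.02 m); the robot touches nothing.
It fails at once if the lock cylinder is shoved or picked up (distance of lock_cylinder_mid from where it was at the start of the episode above 0.03 m).
It also fails if it takes over 122 s, if anything falls off the work surface, if the arm or the gripper's body presses on something with over 40 N, if the wrist force passes 120 N, or if a joint passes its speed limit or range.

### The arm

A 6-joint arm with a two-finger parallel gripper is mounted at the origin on a cart in front of the work surface, level with it; the furniture and walls round the work are solid. World frame = base frame: x ahead of the robot, y to its left, z up, the work surface at z = 0. Lengths are in m, angles in rad, forces in N, time in s.
With the tool pointing down it reaches from about 0.35 to 0.85 m from the base axis. Payload 8.1 kg.
Tool frame: the origin (TCP) lies between the finger pads; the fingertips stand 11 mm ahead of it and the grasp point (between the pads) lies 8 mm behind it (robot.tips_ahead is the distance from the TCP to the fingertips, in m); z points along the fingers, y is the line along which they close (so a half turn about z gives the same grasp; the last joint's range is limited). The gripper opens to 93 mm and grips with 3 to 60 N. Pads are 15 mm wide; open, the fingers measure 128 mm over their backs; the gripper's body (75 mm by 188 mm) begins 65 mm behind the grasp point.
Start: joints at [1.223, 0.13, 1.488, -0, 1.523, -0.085], TCP at [0.156, 0.579, 0.23] pointing down, gripper open.
Joint ranges: [-2.96, 2.96], [-0.89, 2.26], [0.02, 2.5], [-1.34, 4.48], [0, 2.73], [-2.66, 2.66]. Speed limits (rad/s): [2.39, 2.39, 2.79, 3.14, 3.14, 3.14].

### API

Orientations are given as a rotation vector (axis times angle).
In Python, from plant import robot gives the robot as it stands. The module is installed in compiled form; this text tells all that it offers.
- The arm moves only by the tool move_arm, never from a script. Its argument "deltas" is one flat list of numbers, 7 for each row, row after row: the shift along the tool's x, y, z in m, then the turn, a rotation vector about the tool's x, y, z in rad, then the opening, from 0 (shut) to 1 (fully open). A call has 1 to 12 rows; each row is the pose to reach, as a shift and turn from the pose commanded when the call began, along the tool's axes at that moment; what a row does not reach only later rows make up. A row lasts 1/8 s, in which the tool goes at most 62.5 mm and 10.7 degrees, less where a joint would pass 70% of its speed; a pose out of reach is approached as far as the arm can. A call with a gripper value outside its range is refused whole. The fingers move at their own pace and stop on an object; "squeeze" is the grip in N (left out, the last holds). Time passes only in rows, so rows that repeat a pose let the fingers close. It gives the time, the measured TCP pose, the force, the opening and the grip force at its end, in the units of the state.
- robot.read_state(): the state, without advancing time (a new reading comes with each control period).
- robot.read_camera(name): name is "side" or "top" or "wrist"; returns (picture, depth): 400x640x3 uint8, red, green, blue; 400x640 float32, m along the optical axis (not along the pixel's ray), 0 where there is no reading.
- robot.camera_model(name): a dict with "K" (3x3 intrinsics, pixels), "k1" (the pictures are not rectified: a ray, as slopes to the right and down, at radius r is drawn at 1 + k1 r^2 times it, then the intrinsics apply), "R" (3x3) and "t" (3): a world point X has camera coordinates R X + t; the wrist camera has in their place "tool_from_camera" (4x4, takes a point from camera to tool coordinates, whose origin is the TCP and whose axes are the flange's). Camera axes: x right, y down, z forward; pixel columns grow to the right and rows downward; lengths in m; the calibration is good to about 2 mm. A picture is of the moment at which its call begins: read the wrist's pose just before it. camera_model takes no time and is no camera call.
- robot.close_job(): hands the job in; it is judged then, once.
Trained networks look in the newest picture that a camera, given by its name, has taken for a name from the list of things; names that differ only in an ending like _2 or _b are one class to them, and where a whole thing is asked for, a point or a joint stands for the part that bears it (a point fixed in the world has none). Each returns a list of dicts, best first, with "confidence" (0 to 1); they miss things now and then, are a little off and sometimes report something else, mostly with a low value. They report only what shows in the picture. A call takes as long as a camera call.
- robot.recognise(camera, label): "uv" ([column, row] in pixels, amid what is visible of it).
The state is a dict: "t": time; "q": joint angles; "dq": joint speeds; "joint_torque": joint torques, N m; "tool_pos": TCP position; "orientation": TCP orientation; "force": force on the tool from outside, world axes, zero at the start; "wrist_torque": the same for the moment, N m; "opening": finger opening in m; "gripper_force": force on a finger pad.
Only numpy, scipy, OpenCV 4.12 (cv2) and the standard library are available. Lean on these libraries where they do the work, as an engineer would, in place of code of your own. Each camera call takes 0.05 s, during which the arm holds its last target. There are 200 camera calls.

## Working session

There is one attempt and no reset: what is moved stays moved. The work goes in short steps, Python scripts to look and compute and a tool call to move; the robot and the scene stay as the last step left them, time stands still between calls to the robot, and variables do not carry over. Pictures are saved under pics/ and viewed, at most 14 in all, crops included, and the job is handed in when it is done.

Besides the shell and the picture viewer there is one more tool, called after ">>>" as name(argument=value, ...) on one line, values as JSON. move_arm: Moves the arm, as the interface text tells. Its arguments: {"type":"object","properties":{"deltas":{"type":"array","items":{"type":"number"}},"squeeze":{"type":"number"}},"required":["deltas"]}

```bash
mkdir -p pics; cat > h.py <<'E'
import numpy as np, cv2
from plant import robot
from scipy.spatial.transform import Rotation as Ro
def ray(m,uv):
    K=np.array(m["K"]); d=np.array([(uv[0]-K[0,2])/K[0,0],(uv[1]-K[1,2])/K[1,1]])
    s=d.copy()
    for _ in range(20): s=d/(1+m["k1"]*(s@s))
    return np.array([s[0],s[1],1.])
def cam(name,st):
    m=robot.camera_model(name)
    if "R" in m:
        R=np.array(m["R"]);t=np.array(m["t"]);return m,R.T,-R.T@t
    T=np.array(m["tool_from_camera"]);W=Ro.from_rotvec(st["orientation"]).as_matrix()
    return m,W@T[:3,:3],W@T[:3,3]+np.array(st["tool_pos"])
def at_z(c,uv,z):
    m,R,o=c; d=R@ray(m,uv); return o+d*(z-o[2])/d[2]
def at_depth(c,uv,dep):
    m,R,o=c; return o+R@(ray(m,uv)*dep)
def snap(name,f=None):
    st=robot.read_state(); im,d=robot.read_camera(name)
    if f: cv2.imwrite("pics/"+f,im[:,:,::-1])
    return cam(name,st),im,d
E
cat > a.py <<'E'
from h import *
zs=dict(arbor_nut_mid=.076,collar_mid=.062,small_cutter_mid=.048,large_cutter_mid=.036,arbor_stand=.01,large_case=.005,small_case=.005,collar_post=.012,parts_dish=.003,lock_cylinder_mid=.024)
st=robot.read_state();print(st)
for n in ["top","side"]:
    c,im,d=snap(n,n+"0.png"); print(n,c[2],c[1][:,2])
    for l,z in zs.items():
        for r in robot.recognise(n,l)[:2]:
            u=r["uv"];dd=d[int(u[1]),int(u[0])]
            print(l,round(r["confidence"],2),np.round(u),at_z(c,u,z).round(4),at_depth(c,u,dd).round(4))
E
python3 a.py
```

```text
{'t': 0.0, 'q': array([ 1.22257086e+00,  1.31186527e-01,  1.48926894e+00, -1.94581575e-05,
        1.52301287e+00, -8.53974114e-02]), 'dq': array([-0.00098083, -0.00033421,  0.00076803,  0.00047931, -0.00072324,
       -0.00050649]), 'joint_torque': array([-2.33260354e-03, -5.59837425e+01, -4.91757274e+01,  7.67346891e-02,
        3.54565296e-02, -1.50091469e-04]), 'tool_pos': array([0.15568121, 0.57887602, 0.22857797]), 'orientation': array([-4.11610049e-01, -3.11412226e+00,  2.88355788e-03]), 'force': array([-0.74253505, -0.62742286,  0.44151176]), 'wrist_torque': array([-0.01373685,  0.03225249,  0.00218556]), 'gripper_force': 0.0, 'opening': 0.09287735633176217}
top [0.36560007 0.02301498 0.99287687] [ 0.18516758 -0.0013027  -0.9827061 ]
collar_mid 0.73 [319. 251.] [0.4273 0.0303 0.062 ] [0.4272 0.0303 0.0636]
collar_mid 0.33 [423. 259.] [ 0.4052 -0.1701  0.062 ] [ 4.078e-01 -1.829e-01  4.000e-04]
small_cutter_mid 0.29 [318. 165.] [0.6028 0.0283 0.048 ] [0.6134 0.0285 0.0059]
arbor_stand 0.75 [319. 243.] [0.4482 0.0303 0.01  ] [0.4426 0.0298 0.0756]
large_case 0.86 [321. 161.] [0
[... 574 characters left out ...]
0.0733]
collar_mid 0.55 [364. 229.] [0.4387 0.0537 0.062 ] [0.4391 0.0516 0.0598]
small_cutter_mid 0.46 [362. 234.] [0.4402 0.055  0.048 ] [0.4396 0.0583 0.0517]
large_cutter_mid 0.88 [362. 235.] [0.4416 0.0465 0.036 ] [0.4404 0.0538 0.0441]
arbor_stand 0.78 [368. 250.] [0.4242 0.0584 0.01  ] [0.4242 0.0586 0.0103]
large_case 0.63 [285. 218.] [0.6132 0.0305 0.005 ] [0.614  0.0288 0.003 ]
small_case 0.82 [321. 313.] [0.4645 0.221  0.005 ] [0.4645 0.2209 0.0048]
collar_post 0.59 [230. 280.] [0.6417 0.219  0.012 ] [0.6416 0.2191 0.0122]
parts_dish 0.55 [401. 179.] [ 0.409  -0.1856  0.003 ] [ 0.4092 -0.1883  0.0008]
lock_cylinder_mid 0.78 [303. 264.] [0.5271 0.1465 0.024 ] [0.5272 0.1464 0.0239]
```

```bash
python3 - <<'E'
import cv2
a=cv2.imread('pics/top0.png')[110:310,180:460]
cv2.imwrite('pics/t0c.png',cv2.resize(a,(784,560),interpolation=cv2.INTER_CUBIC))
E
```

```text
(no output)
```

View pics/t0c.png

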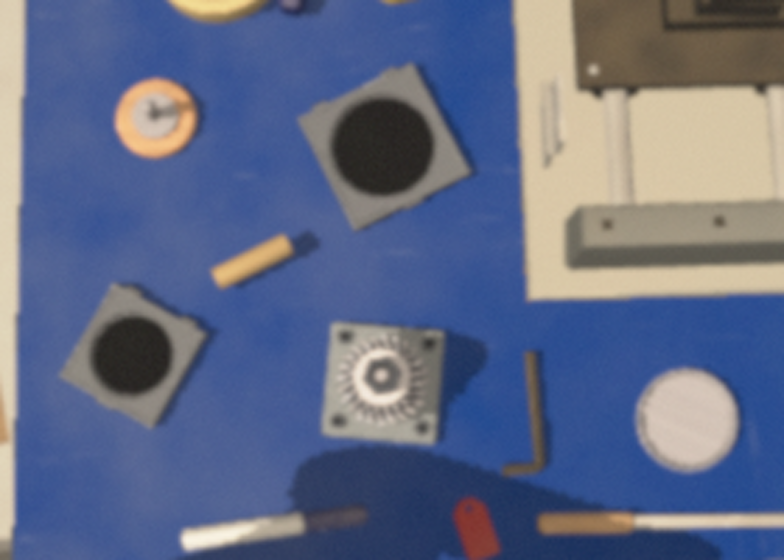

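View pics/side0.png

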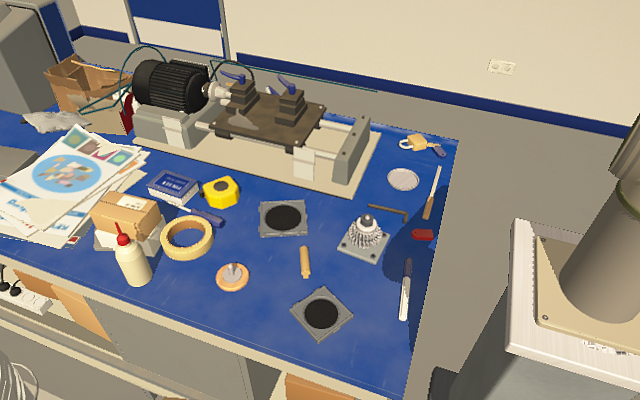

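Cropped top view: the nut is at about uv (316,244), the large well at (316,162), the small well at (227,237), the dish at (426,260) and the post at (235,150). The side view agrees. Next I'll go over the arbor for a wrist view.

```bash
cat >> h.py <<'E'
def plan(x,y,z,psi=None,st=None):
    "delta (tool axes) to TCP target x,y,z tool down with tool y at yaw psi deg"
    st=st or robot.read_state(); R0=Ro.from_rotvec(st["orientation"]).as_matrix()
    if psi is None:
        psi=np.degrees(np.arctan2(R0[1,1],R0[0,1]))
    p=np.radians(psi); Y=np.array([np.cos(p),np.sin(p),0]);Z=np.array([0,0,-1.]);X=np.cross(Y,Z)
    R1=np.c_[X,Y,Z]
    d=R0.T@(np.array([x,y,z])-st["tool_pos"]); r=Ro.from_matrix(R0.T@R1).as_rotvec()
    print("plan",(x,y,z),round(psi,1),"d",d.round(4),"r",r.round(4))
E
python3 - <<'E'
from h import *
print(np.round(robot.camera_model("wrist")["tool_from_camera"],3),robot.camera_model("wrist")["K"])
st=robot.read_state()
plan(.435,.03,.25,90,st)
E
```

```text
[[ 0.    -0.964 -0.264  0.074]
 [ 1.     0.     0.001  0.   ]
 [-0.    -0.264  0.964 -0.154]
 [ 0.     0.     0.     1.   ]] [[308.79723875   0.         319.40806771]
 [  0.         308.79723875 199.23998548]
 [  0.           0.           1.        ]]
plan (0.435, 0.03, 0.25) 90 d [-0.4123 -0.458  -0.0204] r [ 0.     -0.     -0.2628]
```

>>> move_arm(deltas=[-0.412,-0.458,-0.02,0,0,-0.263,1,-0.412,-0.458,-0.02,0,0,-0.263,1,-0.412,-0.458,-0.02,0,0,-0.263,1,-0.412,-0.458,-0.02,0,0,-0.263,1,-0.412,-0.458,-0.02,0,0,-0.263,1,-0.412,-0.458,-0.02,0,0,-0.263,1,-0.412,-0.458,-0.02,0,0,-0.263,1,-0.412,-0.458,-0.02,0,0,-0.263,1,-0.412,-0.458,-0.02,0,0,-0.263,1,-0.412,-0.458,-0.02,0,0,-0.263,1,-0.412,-0.458,-0.02,0,0,-0.263,1,-0.412,-0.458,-0.02,0,0,-0.263,1])

```text
t: 2.6
tool_pos: [0.4345, 0.0302, 0.2496]
orientation: [-0.001, -3.141, -0.001]
force: [0.0, -0.1, -0.7]
opening: 0.093
gripper_force: 0.0
```

>>> move_arm(deltas=[0,0,0,0,0,0,1,0,0,0,0,0,0,1])

```text
t: 2.85
tool_pos: [0.4345, 0.0312, 0.2497]
orientation: [-0.004, 3.141, 0.0]
force: [0.4, -0.3, -0.1]
opening: 0.0931
gripper_force: 0.0
```

```bash
cat > w.py <<'E'
from h import *
import sys
zs=dict(arbor_nut_mid=.076,collar_mid=.062,small_cutter_mid=.048,large_cutter_mid=.036,arbor_stand=.01,large_case=.005,small_case=.005,collar_post=.012,parts_dish=.003,lock_cylinder_mid=.024)
c,im,d=snap("wrist",sys.argv[1]); st=robot.read_state(); print(st["t"],st["tool_pos"],st["orientation"],st["opening"],st["force"])
for l in sys.argv[2:]:
    for r in robot.recognise("wrist",l)[:1]:
        u=r["uv"]; print(l,round(r["confidence"],2),np.round(u,1),at_z(c,u,zs[l]).round(4),at_depth(c,u,d[int(u[1]),int(u[0])]).round(4))
np.savez("last.npz",d=d,im=im,R=c[1],o=c[2])
E
python3 w.py w1.png arbor_nut_mid collar_mid arbor_stand small_case large_case
```

```text
2.9 [0.43450088 0.03106646 0.249708  ] [-3.35182215e-03  3.14137066e+00  8.64043502e-05] 0.09292265817375009 [-0.64471471 -0.71210894  0.51709909]
arbor_nut_mid 0.53 [318.2 192.4] [0.4426 0.0304 0.076 ] [0.4427 0.0304 0.076 ]
collar_mid 0.79 [317.  176.4] [0.4276 0.029  0.062 ] [0.4276 0.029  0.0622]
arbor_stand 0.93 [319.6 155.5] [0.4107 0.0319 0.01  ] [0.4108 0.0319 0.0091]
small_case 0.76 [457.4 195.4] [0.4641 0.2171 0.005 ] [0.4641 0.2172 0.0048]
large_case 0.97 [318.2 279.6] [0.5904 0.0304 0.005 ] [0.5897 0.0304 0.0061]
```

View pics/w1.png

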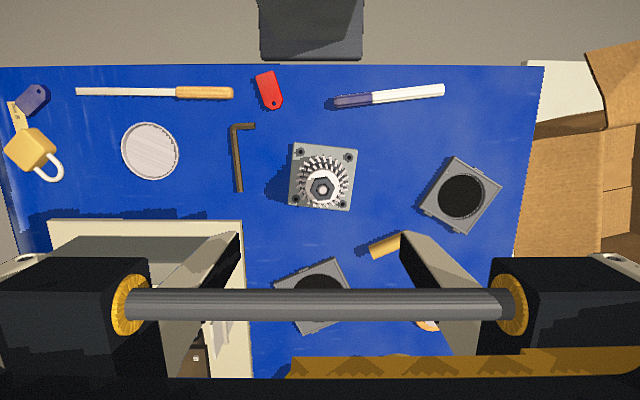

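The wrist view shows the stack at about (321,188), the small well at (462,196) and the dish at (150,151). The large well is partly hidden by the gripper. Now I'll measure these precisely.

```bash
cat > m.py <<'E'
from h import *
def fit(P):
    A=np.c_[2*P,np.ones(len(P))]; s=np.linalg.lstsq(A,(P**2).sum(1),rcond=None)[0]
    return s[:2],np.sqrt(s[2]+s[:2]@s[:2])
def blob(c,mask,uv,z,n):
    k,L,S,C=cv2.connectedComponentsWithStats(mask.astype(np.uint8))
    i=L[int(uv[1]),int(uv[0])]
    if i==0: print(n,"miss");return
    ct=max(cv2.findContours((L==i).astype(np.uint8),cv2.RETR_EXTERNAL,cv2.CHAIN_APPROX_NONE)[0],key=len)[:,0]
    P=np.array([at_z(c,p,z)[:2] for p in ct]); cc,r=fit(P); print(n,cc.round(4),"diam",round(2*r,4),"px",len(ct)); return P
E
python3 - <<'E'
from m import *
D=np.load("last.npz");im=D["im"];d=D["d"];c=(robot.camera_model("wrist"),D["R"],D["o"])
v,u=np.mgrid[150:225,280:365]; 
X=np.array([at_depth(c,(a,b),d[b,a]) for a,b in zip(u.ravel(),v.ravel())])
Z=np.zeros(d.shape);Z[150:225,280:365]=X[:,2].reshape(v.shape)
P=blob(c,Z>.070,(321,180) if Z[180,321]>.07 else (318,192),.076,"nut")
if P is not None:
    r=cv2.minAreaRect((P*1000).astype(np.float32));print(r)
    # hex fit: support width per direction
    for a in range(0,60,5):
        w=[np.ptp(P@[np.cos(np.radians(a+k)),np.sin(np.radians(a+k))]) for k in (0,60,120)];print(a,np.round(w,4),round(np.mean(w),4))
Q=blob(c,Z>.056,(318,192),.062,"collar")
blob(c,Z>.018,(318,192),.036,"stack")
g=im.max(2)
blob(c,(g<45),(462,196),.005,"smallwell")
hsv=cv2.cvtColor(im,cv2.COLOR_RGB2HSV); blob(c,(hsv[:,:,1]<70)&(g>90),(150,151),.009,"dish")
E
```

```text
nut [0.4391 0.0346] diam 0.0247 px 66
((439.001953125, 34.69313430786133), (23.953292846679688, 26.955955505371094), 68.50855255126953)
0 [0.0247 0.0253 0.0251] 0.0251
5 [0.0247 0.0245 0.0245] 0.0245
10 [0.0249 0.0242 0.0245] 0.0246
15 [0.0256 0.025  0.0251] 0.0253
20 [0.0263 0.0256 0.0259] 0.0259
25 [0.0268 0.026  0.0264] 0.0264
30 [0.0271 0.0262 0.0268] 0.0267
35 [0.0272 0.0265 0.027 ] 0.0269
40 [0.0271 0.0266 0.0269] 0.0269
45 [0.0267 0.0265 0.0267] 0.0266
50 [0.0264 0.0262 0.0262] 0.0263
55 [0.026  0.0257 0.0256] 0.0257
collar [0.4392 0.0346] diam 0.0388 px 97
stack [0.439  0.0346] diam 0.0605 px 252
smallwell [0.4647 0.2198] diam 0.057 px 120
dish [ 0.4054 -0.1864] diam 0.0736 px 162
```

>>> move_arm(deltas=[-0.0045,0.0035,0.05,0,0,0.15,0.45,-0.0045,0.0035,0.08,0,0,0.3,0.45,-0.0045,0.0035,0.11,0,0,0.4,0.45,-0.0045,0.0035,0.13,0,0,0.4,0.45,-0.0045,0.0035,0.13,0,0,0.4,0.45,-0.0045,0.0035,0.145,0,0,0.4,0.45,-0.0045,0.0035,0.16,0,0,0.4,0.45,-0.0045,0.0035,0.166,0,0,0.4,0.45,-0.0045,0.0035,0.172,0,0,0.4,0.45,-0.0045,0.0035,0.172,0,0,0.4,0.45,-0.0045,0.0035,0.172,0,0,0.4,0.45], squeeze=15)

```text
t: 4.53
tool_pos: [0.4395, 0.0336, 0.078]
orientation: [0.624, 3.078, 0.0]
force: [1.0, 0.3, -0.6]
opening: 0.0419
gripper_force: 0.0
```

```bash
python3 -c "
from h import *
st=robot.read_state();print(st['tool_pos'],st['opening'],st['force']);plan(.439,.0346,.0775,67)"
```

```text
[0.43952104 0.03357385 0.07799756] 0.041854359687734 [ 1.04932619  0.29691125 -0.6111149 ]
plan (0.439, 0.0346, 0.0775) 67 d [0.0009 0.0007 0.0005] r [0.0002 0.0005 0.0016]
```

>>> move_arm(deltas=[0.001,0.001,0.0005,0,0,0,0.35,0.001,0.001,0.0005,0,0,0,0,0.001,0.001,0.0005,0,0,0,0,0.001,0.001,0.0005,0,0,0,0,0.001,0.001,0.0005,0,0,0,0,0.001,0.001,0.0005,0,0,0,0], squeeze=15)

```text
t: 5.28
tool_pos: [0.4388, 0.035, 0.0773]
orientation: [0.624, 3.079, 0.0]
force: [-0.6, 0.6, 2.1]
opening: 0.0236
gripper_force: 15.0
```

>>> move_arm(deltas=[0,0,-0.01,0,0,0,0,0,0,-0.025,0,0,0,0,0,0,-0.05,0,0,0,0,0,0,-0.08,0,0,0,0,0,0,-0.08,0,0,0,0], squeeze=20)

```text
t: 5.9
tool_pos: [0.4409, 0.0348, 0.1608]
orientation: [0.623, 3.073, 0.001]
force: [0.6, -0.9, 0.1]
opening: 0.0234
gripper_force: 20.0
```

```bash
python3 -c "
from h import *
st=robot.read_state();print(st['tool_pos'],st['opening'],st['force'],st['gripper_force']);plan(.4054,-.1864,.157,90);plan(.4054,-.1864,.02,90)"
```

```text
[0.4409227  0.03479605 0.16075106] 0.02339685767998972 [ 0.5880232  -0.87340094  0.08011857] 19.998528792348225
plan (0.4054, -0.1864, 0.157) 90 d [-0.0534 -0.2176  0.0036] r [ 0.001   0.0062 -0.3998]
plan (0.4054, -0.1864, 0.02) 90 d [-0.0525 -0.2179  0.1406] r [ 0.001   0.0062 -0.3998]
```

>>> move_arm(deltas=[-0.014,-0.054,0,0,0,-0.1,0,-0.028,-0.108,0,0,0,-0.2,0,-0.042,-0.163,0,0,0,-0.3,0,-0.0558,-0.217,0,0,0,-0.4,0,-0.0558,-0.217,0,0,0,-0.4,0,-0.0558,-0.217,0,0,0,-0.4,0,-0.0558,-0.217,0.04,0,0,-0.4,0,-0.0558,-0.217,0.08,0,0,-0.4,0,-0.0558,-0.217,0.1,0,0,-0.4,0,-0.0558,-0.217,0.1,0,0,-0.4,0,-0.0558,-0.217,0.1,0,0,-0.4,0])

```text
t: 7.28
tool_pos: [0.4064, -0.1861, 0.0581]
orientation: [-0.002, 3.141, -0.001]
force: [0.7, 0.3, -1.0]
opening: 0.0238
gripper_force: 20.0
```

```bash
python3 - <<'E'
from m import *
c,im,d=snap("wrist","w2.png");g=im.max(2)
hsv=cv2.cvtColor(im,cv2.COLOR_RGB2HSV)
st=robot.read_state();print(st['tool_pos'],st['opening'],st['force'],st['gripper_force'])
c2,im2,d2=snap("top")
for r in robot.recognise("wrist","arbor_nut_mid")[:1]: u=r["uv"];print(r,at_depth(c,u,d[int(u[1]),int(u[0])]))
plan(.4054,-.1864,.019,90)
E
```

```text
[ 0.40671248 -0.18652457  0.05844466] 0.023926104452651906 [ 0.61139617 -0.93728758 -0.72180329] 19.998392487759702
{'uv': [321.6, 256.1], 'confidence': 0.94} [ 0.43362766 -0.18400109  0.00299453]
plan (0.4054, -0.1864, 0.019) 90 d [0.0014 0.0006 0.0395] r [-0.0012  0.0021  0.0006]
```

View pics/w2.png

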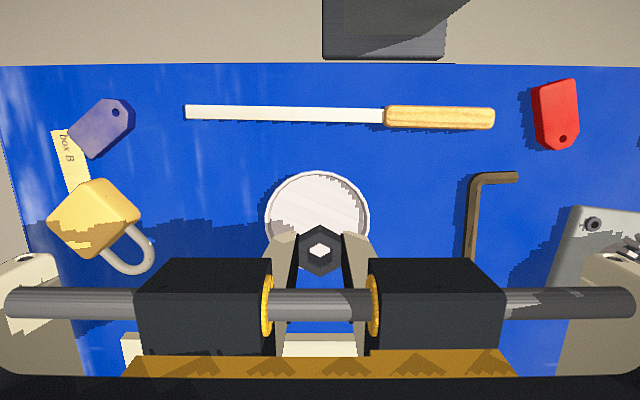

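The nut sits level between the fingertips at (320,250), over the dish. Lower it and release.

>>> move_arm(deltas=[0.001,0.0005,0.015,0,0.002,0,0,0.001,0.0005,0.028,0,0.002,0,0,0.001,0.0005,0.034,0,0.002,0,0,0.001,0.0005,0.037,0,0.002,0,0,0.001,0.0005,0.0395,0,0.002,0,0,0.001,0.0005,0.0395,0,0.002,0,0,0.001,0.0005,0.0395,0,0.002,0,0,0.001,0.0005,0.0395,0,0.002,0,0.31,0.001,0.0005,0.0395,0,0.002,0,0.31,0.001,0.0005,0.0395,0,0.002,0,0.31])

```text
t: 8.68
tool_pos: [0.4046, -0.1862, 0.0176]
orientation: [0.0, -3.14, 0.0]
force: [-0.1, -0.4, -0.1]
opening: 0.0288
gripper_force: 0.0
```

>>> move_arm(deltas=[0,0,-0.008,0,0,0,0.31,0,0,-0.02,0,0,0,0.31,0,0,-0.06,0,0,0,0.6,0,0,-0.12,0,0,0,0.6,0,0,-0.16,0,0,0,0.6,0,0,-0.16,0,0,0,0.6])

```text
t: 9.43
tool_pos: [0.4074, -0.1877, 0.183]
orientation: [-0.0, 3.136, -0.007]
force: [0.5, 0.2, -0.0]
opening: 0.0554
gripper_force: 0.0
```

```bash
python3 w.py w3.png arbor_nut_mid parts_dish; python3 -c "
from h import *
plan(.439,.0346,.17,90);plan(.439,.0346,.065,90)"
```

```text
9.475 [ 0.40620715 -0.18693843  0.18033172] [-3.95075761e-04  3.13934513e+00 -4.08247716e-03] 0.05599253103541204 [ 0.1525828  -0.61645323 -0.61433194]
arbor_nut_mid 0.56 [317.8 178.9] [ 0.3874 -0.1891  0.076 ] [ 0.3996 -0.1896  0.0182]
parts_dish 0.22 [499.9 200.2] [0.4268 0.0162 0.003 ] [0.4248 0.0118 0.0102]
plan (0.439, 0.0346, 0.17) 90 d [-0.0345  0.2206  0.0072] r [ 0.0003 -0.0025  0.0002]
plan (0.439, 0.0346, 0.065) 90 d [-0.0347  0.2205  0.1122] r [ 0.0003 -0.0025  0.0002]
```

>>> move_arm(deltas=[-0.009,0.055,0,0,0,0,0.65,-0.018,0.11,0,0,0,0,0.65,-0.027,0.166,0,0,0,0,0.65,-0.0344,0.2208,0,0,0,0,0.65,-0.0344,0.2208,0,0,0,0,0.65,-0.0344,0.2208,0.03,0,0,0,0.65,-0.0344,0.2208,0.07,0,0,0,0.65,-0.0344,0.2208,0.095,0,0,0,0.65,-0.0344,0.2208,0.108,0,0,0,0.65,-0.0344,0.2208,0.114,0,0,0,0.65,-0.0344,0.2208,0.114,0,0,0,0.65,-0.0344,0.2208,0.114,0,0,0,0.65])

```text
t: 11.08
tool_pos: [0.4399, 0.0345, 0.0646]
orientation: [0.0, -3.141, 0.0]
force: [1.3, -0.0, 0.1]
opening: 0.0605
gripper_force: 0.0
```

>>> move_arm(deltas=[0,0,0,0,0,0,0.5,0,0,0,0,0,0,0,0,0,0,0,0,0,0,0,0,0,0,0,0,0,0,0,0,0,0,0,0,0,0,0,0,0,0,0], squeeze=15)

```text
t: 11.82
tool_pos: [0.4393, 0.0346, 0.0638]
orientation: [0.0, -3.14, -0.0]
force: [-1.2, 0.4, 4.3]
opening: 0.0389
gripper_force: 15.0
```

>>> move_arm(deltas=[0,0,-0.01,0,0,0,0,0,0,-0.025,0,0,0,0,0,0,-0.05,0,0,0,0,0,0,-0.1,0,0,0,0,0,0,-0.1,0,0,0,0], squeeze=20)

```text
t: 12.45
tool_pos: [0.4424, 0.0345, 0.1691]
orientation: [-0.0, 3.135, -0.001]
force: [0.7, -0.4, -1.0]
opening: 0.0387
gripper_force: 20.0
```

```bash
python3 - <<'E'
from m import *
im=cv2.imread("pics/top0.png")[:,:,::-1].copy();g=im.max(2)
st=robot.read_state();print(st['tool_pos'],st['opening'],st['force'],st['gripper_force'])
c=cam("top",None);hsv=cv2.cvtColor(im,cv2.COLOR_RGB2HSV)
for n,uv in (("small",(227,237)),("large",(316,162))): 
    for t in (50,70): blob(c,g<t,uv,.005,n)
blob(c,(hsv[:,:,1]<70)&(g>110),(426,260),.009,"dish")
blob(c,(hsv[:,:,0]<20)&(g>100),(224,150),.008,"postfoot")
blob(c,~((hsv[:,:,0]>95)&(hsv[:,:,0]<135)&(hsv[:,:,1]>110)),(224,150),.008,"postfoot2")
E
```

```text
[0.44239918 0.03450768 0.16911835] 0.03874065189639782 [ 0.67898838 -0.37548614 -1.01352697] 19.999811640009284
small [0.4669 0.2216] diam 0.0511 px 71
small [0.4666 0.2221] diam 0.0548 px 75
large [0.6208 0.0315] diam 0.069 px 91
large [0.6207 0.0318] diam 0.0726 px 97
dish [ 0.4073 -0.1862] diam 0.0749 px 103
postfoot [0.6477 0.2043] diam 0.0603 px 79
postfoot2 [0.6473 0.2044] diam 0.0672 px 87
```

>>> move_arm(deltas=[-0.04,0.033,0,0,0,0,0,-0.08,0.066,0,0,0,0,0,-0.12,0.1,0,0,0,0,0,-0.165,0.135,0,0,0,0,0,-0.206,0.1684,0,0,0,0,0,-0.206,0.1684,0,0,0,0,0,-0.206,0.1684,0.04,0,0,0,0,-0.206,0.1684,0.074,0,0,0,0,-0.206,0.1684,0.074,0,0,0,0,-0.206,0.1684,0.074,0,0,0,0,-0.206,0.1684,0.074,0,0,0,0])

```text
t: 13.82
tool_pos: [0.6465, 0.2032, 0.092]
orientation: [-0.0, 3.14, 0.001]
force: [0.4, -0.1, 0.4]
opening: 0.0389
gripper_force: 20.0
```

```bash
python3 w.py w4.png collar_mid collar_post; python3 - <<'E'
from m import *
D=np.load("last.npz");im=D["im"];c=(robot.camera_model("wrist"),D["R"],D["o"])
hsv=cv2.cvtColor(im,cv2.COLOR_RGB2HSV)
m=(hsv[:,:,0]<20)&(im.max(2)>100)&(hsv[:,:,1]>60)
v,u=np.where(m[100:260,240:400]);print(len(u),u.min()+240,u.max()+240,v.min()+100,v.max()+100)
E
```

```text
13.875 [0.64642183 0.20326793 0.09172341] [-2.27270636e-04  3.14006364e+00  1.24013655e-03] 0.03856069880746346 [ 0.7600165  -0.71430706 -0.22543728]
collar_mid 0.82 [317.1 259.1] [0.6638 0.2022 0.062 ] [ 0.6949  0.2018 -0.0007]
collar_post 0.77 [318.1 201.6] [0.6389 0.2028 0.012 ] [0.6388 0.2028 0.0123]
1021 247 391 171 259
```

View pics/w4.png

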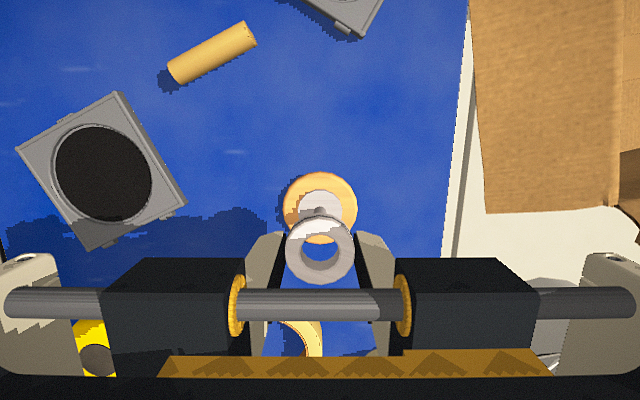

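The collar is held level at (320,250). The post foot shows just above it at (320,205), and the large well is fully visible at (103,173). I'll fit both from this view.

```bash
python3 - <<'E'
from m import *
D=np.load("last.npz");im=D["im"];c=(robot.camera_model("wrist"),D["R"],D["o"])
hsv=cv2.cvtColor(im,cv2.COLOR_RGB2HSV)
m=((hsv[:,:,0]<25)&(hsv[:,:,1]>60)&(im.max(2)>100))
E=[]
for v in range(174,222):
    u=np.where(m[v,270:370])[0]+270
    if len(u): E+=[(u.min()-.5,v),(u.max()+.5,v)]
for u in range(295,348):
    v=np.where(m[165:200,u])[0]
    if len(v): E.append((u,165+v.min()-.5))
P=np.array([at_z(c,e,.008)[:2] for e in E]);cc,r=fit(P);k=abs(np.hypot(*(P-cc).T)-r)<.0015;print(fit(P[k]),k.sum(),len(k))
for t in (30,45,60): blob(c,im.max(2)<t,(103,173),.005,"large")
# collar bottom/top
plan(*fit(P[k])[0],.028,90)
E
```

```text
(array([0.64565286, 0.20402152]), np.float64(0.030355017176612972)) 140 149
large miss
large [0.6191 0.03  ] diam 0.0763 px 271
large [0.6192 0.03  ] diam 0.0766 px 270
plan (np.float64(0.6456528558687417), np.float64(0.20402152120937028), 0.028) 90 d [0.0004 0.0008 0.0629] r [0.0005 0.0004 0.0001]
```

>>> move_arm(deltas=[0.0005,0.001,0.015,0,0,0,0,0.0005,0.001,0.03,0,0,0,0,0.0005,0.001,0.042,0,0,0,0,0.0005,0.001,0.052,0,0,0,0,0.0005,0.001,0.058,0,0,0,0,0.0005,0.001,0.0625,0,0,0,0,0.0005,0.001,0.0625,0,0,0,0,0.0005,0.001,0.0625,0,0,0,0])

```text
t: 14.98
tool_pos: [0.645, 0.2042, 0.0277]
orientation: [0.0, -3.141, -0.0]
force: [-3.8, -0.9, 6.7]
opening: 0.0389
gripper_force: 20.0
```

Light contact, so the collar is seated. Release, go up, and head back to the arbor.

>>> move_arm(deltas=[0,0,0,0,0,0,0.48,0,0,0,0,0,0,0.52,0,0,0,0,0,0,0.52,0,0,-0.015,0,0,0,0.52,0,0,-0.05,0,0,0,0.6,0,0,-0.1,0,0,0,0.75,0.1,-0.08,-0.13,0,0,0,0.75,0.2057,-0.17,-0.13,0,0,0,0.75,0.2057,-0.17,-0.13,0,0,0,0.75,0.2057,-0.17,-0.13,0,0,0,0.75,0.2057,-0.17,-0.13,0,0,0,0.75,0.2057,-0.17,-0.13,0,0,0,0.75])

```text
t: 16.48
tool_pos: [0.4391, 0.0333, 0.1585]
orientation: [0.002, 3.141, -0.0]
force: [0.1, -0.7, -0.1]
opening: 0.0698
gripper_force: 0.0
```

>>> move_arm(deltas=[0,0,0,0,0,0,0.75,0,0,0,0,0,0,0.75,0,0,0,0,0,0,0.75])

```text
t: 16.85
tool_pos: [0.4393, 0.0345, 0.1569]
orientation: [0.002, -3.139, -0.0]
force: [0.4, 0.2, 0.1]
opening: 0.07
gripper_force: 0.0
```

```bash
python3 w.py w5.png small_cutter_mid large_cutter_mid arbor_stand; python3 - <<'E'
from m import *
plan(.4392,.0346,.054,90)
D=np.load("last.npz");im=D["im"];c=(robot.camera_model("wrist"),D["R"],D["o"])
for t in (45,60): blob(c,im.max(2)<t,(462,196),.005,"small")
c,im,d=snap("top")
for r in robot.recognise("top","collar_mid")[:1]: u=r["uv"];print(r,at_z(c,u,.026),at_depth(c,u,d[int(u[1]),int(u[0])]))
E
```

```text
16.9 [0.43924984 0.03441327 0.15682664] [ 1.38952846e-03 -3.13889517e+00 -1.15578027e-04] 0.06995100630266306 [-0.14049518 -0.50081679 -0.13152052]
small_cutter_mid 0.7 [311.1 195.2] [0.4335 0.0277 0.048 ] [0.4338 0.0277 0.0468]
large_cutter_mid 0.98 [317.3 180.4] [0.4227 0.0331 0.036 ] [0.4204 0.0331 0.0471]
arbor_stand 0.86 [320.4 162.9] [0.4106 0.036  0.01  ] [0.4081 0.0359 0.0265]
plan (0.4392, 0.0346, 0.054) 90 d [-0.0004  0.0004  0.1029] r [-0.     -0.0025  0.0006]
small miss
small miss
```

View pics/w5.png

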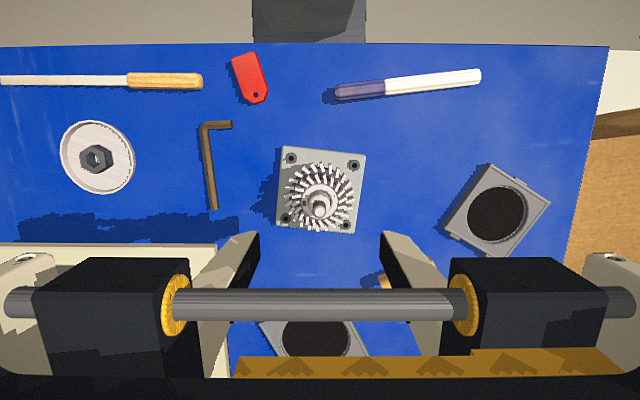

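The nut lies flat in the dish at (95,158), and the cutters remain on the arbor at (320,196). Grip the small cutter in its upper half.

>>> move_arm(deltas=[0,0,0.04,0,0,0,0.75,0,0,0.07,0,0,0,0.75,0,0,0.09,0,0,0,0.75,0,0,0.099,0,0,0,0.75,0,0,0.104,0,0,0,0.75,0,0,0.104,0,0,0,0.75,0,0,0.104,0,0,0,0.75])

```text
t: 18.02
tool_pos: [0.4395, 0.034, 0.0539]
orientation: [0.0, -3.141, 0.0]
force: [-0.1, -0.8, 0.7]
opening: 0.0698
gripper_force: 0.0
```

>>> move_arm(deltas=[0,0,0,0,0,0,0.6,0,0,0,0,0,0,0,0,0,0,0,0,0,0,0,0,0,0,0,0,0,0,0,0,0,0,0,0,0,0,0,0,0,0,0], squeeze=25)

```text
t: 18.77
tool_pos: [0.4391, 0.034, 0.0533]
orientation: [0.0, -3.14, 0.0]
force: [-0.2, -0.9, 4.9]
opening: 0.0506
gripper_force: 24.8
```

>>> move_arm(deltas=[0,0,-0.008,0,0,0,0,0,0,-0.02,0,0,0,0,0,0,-0.045,0,0,0,0,0,0,-0.08,0,0,0,0,-0.008,0.05,-0.08,0,0,0,0,-0.016,0.1,-0.08,0,0,0,0,-0.0256,0.15,-0.08,0,0,0,0,-0.0256,0.1858,-0.06,0,0,0,0,-0.0256,0.1858,-0.02,0,0,0,0,-0.0256,0.1858,0,0,0,0,0,-0.0256,0.1858,0,0,0,0,0,-0.0256,0.1858,0,0,0,0,0])

```text
t: 20.27
tool_pos: [0.4653, 0.22, 0.0545]
orientation: [-0.0, -3.141, -0.001]
force: [0.4, -0.5, -1.0]
opening: 0.0503
gripper_force: 24.8
```

```bash
python3 w.py w6.png small_cutter_mid small_case; python3 -c "
from h import *
plan(.4647,.2198,.0225,90)"
```

```text
20.325 [0.4656226  0.22012062 0.05478591] [2.59918747e-05 3.14119902e+00 1.30824759e-03] 0.0504837587362669 [-0.16957224  0.99652466 -1.11203506]
small_cutter_mid 0.85 [319.7 234.8] [0.4559 0.2206 0.048 ] [0.4731 0.2207 0.0052]
plan (0.4647, 0.2198, 0.0225) 90 d [ 0.0009 -0.0003  0.0322] r [ 0.0009  0.0005 -0.0001]
```

View pics/w6.png

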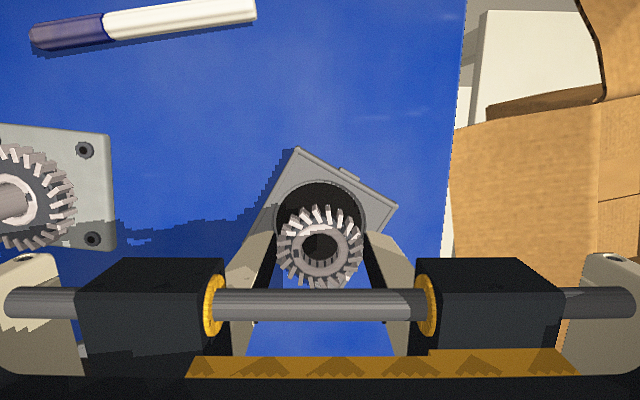

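The small cutter is held at (320,247), centred over the well at about (321,215). Lower it.

>>> move_arm(deltas=[0.0005,0,0.01,0,0,0,0,0.0005,0,0.018,0,0,0,0,0.0005,0,0.024,0,0,0,0,0.0005,0,0.027,0,0,0,0,0.0005,0,0.0295,0,0,0,0,0.0005,0,0.0305,0,0,0,0,0.0005,0,0.0305,0,0,0,0,0.0005,0,0.0305,0,0,0,0])

```text
t: 21.42
tool_pos: [0.464, 0.2199, 0.0227]
orientation: [0.0, -3.14, -0.0]
force: [-0.3, -0.9, -0.7]
opening: 0.0502
gripper_force: 24.8
```

>>> move_arm(deltas=[0,0,0,0,0,0,0.6,0,0,0,0,0,0,0.7,0,0,0,0,0,0,0.7,0,0,-0.01,0,0,0,0.75,0,0,-0.05,0,0,0,0.9,0,0,-0.1,0,0,0,1,0,0,-0.14,0,0,0,1,0.012,-0.06,-0.14,0,0,0,1,0.025,-0.12,-0.14,0,0,0,1,0.025,-0.1853,-0.14,0,0,0,1,0.025,-0.1853,-0.14,0,0,0,1,0.025,-0.1853,-0.14,0,0,0,1])

```text
t: 22.92
tool_pos: [0.4394, 0.0346, 0.1632]
orientation: [-0.002, -3.141, -0.001]
force: [0.2, 1.2, -0.2]
opening: 0.093
gripper_force: 0.0
```

>>> move_arm(deltas=[0,0,0,0,0,0,1,0,0,0,0,0,0,1,0,0,0,0,0,0,1])

```text
t: 23.3
tool_pos: [0.4391, 0.0354, 0.1625]
orientation: [0.003, -3.139, -0.0]
force: [0.3, -0.6, -0.8]
opening: 0.0931
gripper_force: 0.0
```

```bash
python3 w.py w7.png small_cutter_mid large_cutter_mid; python3 - <<'E'
from m import *
D=np.load("last.npz");im=D["im"];d=D["d"];c=(robot.camera_model("wrist"),D["R"],D["o"])
v,u=np.mgrid[130:245,240:400]
X=np.array([at_depth(c,(a,b),d[b,a]) for a,b in zip(u.ravel(),v.ravel())])
Z=np.zeros(d.shape);Z[130:245,240:400]=X[:,2].reshape(v.shape)
M=(Z>.029)&(Z<.045);P=X[M[130:245,240:400].ravel()];print(P[:,:2].min(0),P[:,:2].max(0),np.median(P[:,2]))
plan(.4392,.0346,.041,90)
E
```

```text
23.35 [0.43911966 0.03523153 0.16247651] [ 2.55009679e-03 -3.13930372e+00 -8.75910167e-05] 0.09297378588805985 [ 1.39212141  0.15602016 -0.37375779]
small_cutter_mid 0.66 [490.1 209.9] [0.4483 0.1928 0.048 ] [0.4579 0.2108 0.017 ]
large_cutter_mid 0.98 [318.3 188.5] [0.4314 0.0349 0.036 ] [0.431  0.0349 0.0379]
[0.40688591 0.00206842] [0.47241945 0.0667562 ] 0.03466240900212353
plan (0.4392, 0.0346, 0.041) 90 d [-0.0003 -0.0003  0.1215] r [ 0.     -0.0022  0.001 ]
```

View pics/w7.png

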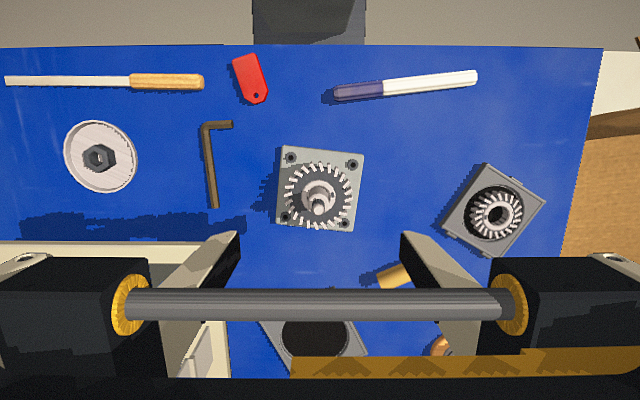

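The small cutter is in its well at (495,210). Now the large cutter at (318,193).

>>> move_arm(deltas=[0,0,0.04,0,0,0,1,0,0,0.08,0,0,0,1,0,0,0.1,0,0,0,1,0,0,0.113,0,0,0,1,0,0,0.1215,0,0,0,1,0,0,0.1215,0,0,0,1,0,0,0.1215,0,0,0,1])

```text
t: 24.32
tool_pos: [0.4397, 0.0345, 0.0419]
orientation: [0.0, -3.141, 0.0]
force: [0.3, -1.1, -0.4]
opening: 0.093
gripper_force: 0.0
```

>>> move_arm(deltas=[0,0,0,0,0,0,0.8,0,0,0,0,0,0,0,0,0,0,0,0,0,0,0,0,0,0,0,0,0,0,0,0,0,0,0,0,0,0,0,0,0,0,0], squeeze=35)

```text
t: 25.08
tool_pos: [0.4391, 0.0345, 0.0413]
orientation: [0.0, -3.14, 0.0]
force: [-1.0, -0.7, 2.8]
opening: 0.0671
gripper_force: 35.0
```

>>> move_arm(deltas=[0,0,-0.008,0,0,0,0,0,0,-0.02,0,0,0,0,0,0,-0.045,0,0,0,0,0,0,-0.08,0,0,0,0,-0.05,-0.0015,-0.08,0,0,0,0,-0.1,-0.003,-0.08,0,0,0,0,-0.15,-0.0045,-0.08,0,0,0,0,-0.18,-0.0045,-0.06,0,0,0,0,-0.18,-0.0045,-0.03,0,0,0,0,-0.18,-0.0045,-0.014,0,0,0,0,-0.18,-0.0045,-0.014,0,0,0,0,-0.18,-0.0045,-0.014,0,0,0,0])

```text
t: 26.58
tool_pos: [0.6195, 0.0301, 0.0562]
orientation: [0.0, -3.141, 0.0]
force: [-0.1, 0.3, -2.1]
opening: 0.067
gripper_force: 35.0
```

```bash
python3 w.py w8.png large_case; python3 -c "
from h import *
plan(.619,.030,.023,90)"
```

```text
26.625 [0.61987677 0.03006556 0.05654512] [-4.18562606e-04  3.14112440e+00 -1.34936711e-04] 0.06653270150268772 [ 0.62869359 -1.08442517 -2.38105492]
large_case 0.63 [318.7 187.8] [0.5938 0.0301 0.005 ] [0.5939 0.0301 0.0046]
plan (0.619, 0.03, 0.023) 90 d [ 0.001  -0.      0.0336] r [-0.0001  0.0007  0.0002]
```

View pics/w8.png

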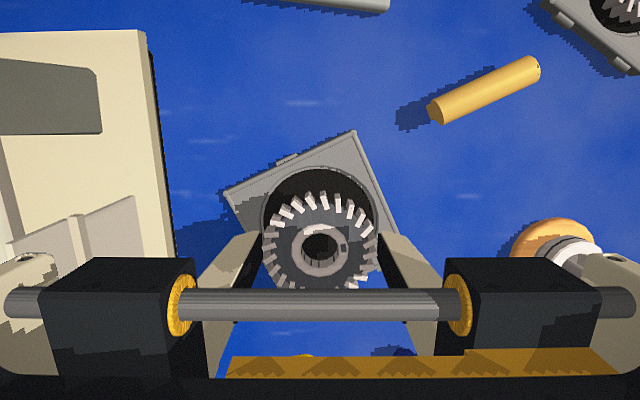

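The large cutter is level at (320,245) and centred over its well. Lower it.

>>> move_arm(deltas=[0.0005,0,0.01,0,0,0,0,0.0005,0,0.019,0,0,0,0,0.0005,0,0.025,0,0,0,0,0.0005,0,0.029,0,0,0,0,0.0005,0,0.0315,0,0,0,0,0.0005,0,0.0325,0,0,0,0,0.0005,0,0.0325,0,0,0,0,0.0005,0,0.0325,0,0,0,0])

```text
t: 27.68
tool_pos: [0.6186, 0.03, 0.0224]
orientation: [0.0, -3.14, 0.0]
force: [1.1, 0.6, -1.2]
opening: 0.0667
gripper_force: 35.0
```

>>> move_arm(deltas=[0,0,0,0,0,0,0.8,0,0,0,0,0,0,0.88,0,0,0,0,0,0,0.88,0,0,-0.01,0,0,0,0.9,0,0,-0.05,0,0,0,1,0,0,-0.1,0,0,0,1,0,0,-0.16,0,0,0,1,0,0,-0.2,0,0,0,1,-0.06,0,-0.23,0,0,0,1,-0.12,0,-0.23,0,0,0,1,-0.12,0,-0.23,0,0,0,1,-0.12,0,-0.23,0,0,0,1])

```text
t: 29.18
tool_pos: [0.7386, 0.0301, 0.2512]
orientation: [0.0, -3.138, -0.0]
force: [0.3, -0.2, -0.0]
opening: 0.0929
gripper_force: 0.0
```

```bash
python3 w.py w9.png; python3 - <<'E'
from m import *
D=np.load("last.npz");d=D["d"];c=(robot.camera_model("wrist"),D["R"],D["o"])
vv,uu=np.where(d>0);X=np.array([at_depth(c,(a,b),d[b,a]) for a,b in zip(uu,vv)])
for n,x,y,r,zl,zh in (("nut",.405,-.186,.025,.009,.03),("collar",.6457,.204,.024,.021,.035),("small",.4647,.2198,.031,.0135,.03),("large",.619,.03,.039,.0135,.03)):
    k=(np.hypot(X[:,0]-x,X[:,1]-y)<r)&(X[:,2]>zl)&(X[:,2]<zh);P=X[k]
    if len(P)>10:
        A=np.linalg.lstsq(np.c_[P[:,:2]-[x,y],np.ones(len(P))],P[:,2],rcond=None)[0]
        print(n,len(P),"mid",((P.min(0)+P.max(0))/2).round(4),"top",np.median(P[:,2]).round(4),"tilt",A[:2].round(3))
c,im,dd=snap("top","top9.png")
for r in robot.recognise("top","lock_cylinder_mid")[:1]: print(r,at_z(c,r["uv"],.024))
E
```

```text
29.225 [0.73831592 0.03012571 0.25270636] [ 4.09338744e-04 -3.13982762e+00  1.81123810e-05] 0.0931794323999549 [0.40990969 0.36213029 0.04275697]
collar 713 mid [0.6452 0.2044 0.028 ] top 0.0252 tilt [-0.007  0.009]
large 1848 mid [0.6192 0.0307 0.0162] top 0.0156 tilt [0.003 0.002]
```

View pics/w9.png

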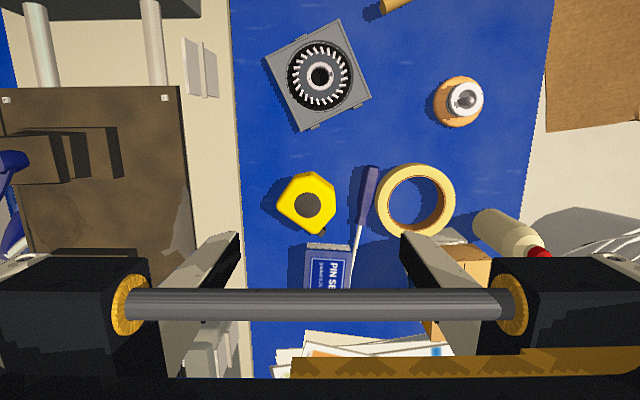

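The large cutter at (320,75) and the collar at (462,99) are seated flat. I'll check the small cutter, nut and lock cylinder with the top camera.

```bash
python3 - <<'E'
from m import *
c,im,d=snap("top")
vv,uu=np.where(d[120:300,180:460]>0);vv+=120;uu+=180
X=np.array([at_depth(c,(a,b),d[b,a]) for a,b in zip(uu,vv)])
for n,x,y,r,zl in (("nut",.407,-.186,.025,.011),("small",.467,.222,.031,.0135),("large",.621,.031,.039,.0135)):
    k=(np.hypot(X[:,0]-x,X[:,1]-y)<r)&(X[:,2]>zl)&(X[:,2]<.04);P=X[k]
    A=np.linalg.lstsq(np.c_[P[:,:2]-[x,y],np.ones(len(P))],P[:,2],rcond=None)[0]
    print(n,len(P),((P.min(0)+P.max(0))/2).round(4),np.median(P[:,2]).round(4),A[:2].round(3))
print(robot.recognise("top","lock_cylinder_mid")[:1])
E
```

```text
nut 100 [ 0.4068 -0.1847  0.0155] 0.0151 [0.035 0.017]Traceback (most recent call last):
  File "<stdin>", line 8, in <module>
    return umr_minimum(a, axis, None, out, keepdims, initial, where)
ValueError: zero-size array to reduction operation minimum which has no identity
```

```bash
python3 - <<'E'
from m import *
c,im,d=snap("top","top10.png")
for u in range(212,244,4): print([round(float(at_depth(c,(u,v),d[v,u])[2])*1000,1) for v in range(222,254,4)])
print(robot.recognise("top","lock_cylinder_mid")[:1],robot.recognise("top","small_cutter_mid")[:1])
a=cv2.imread('pics/top10.png')[110:310,180:460]
cv2.imwrite('pics/t10c.png',cv2.resize(a,(784,560),interpolation=cv2.INTER_CUBIC))
E
```

```text
[1.9, 9.5, 654.2, 653.1, 652.7, 654.9, 658.9, 657.9]
[657.7, 657.9, 660.0, 660.2, 660.0, 660.6, 661.4, 662.5]
[661.0, 661.5, 662.1, 662.5, 662.6, 663.2, 663.4, 665.5]
[663.3, 662.7, 665.0, 664.4, 664.5, 664.4, 665.5, 667.6]
[665.1, 665.4, 664.2, 666.1, 667.4, 665.6, 667.2, 665.7]
[664.4, 665.8, 665.3, 666.7, 666.8, 667.7, 666.8, 666.8]
[665.4, 666.7, 666.7, 667.3, 667.6, 667.5, 667.2, 668.9]
[667.4, 667.4, 666.5, 666.8, 667.5, 668.4, 668.7, 668.5]
[] [{'uv': [209.1, 240.2], 'confidence': 0.34}]
```

View pics/t10c.png

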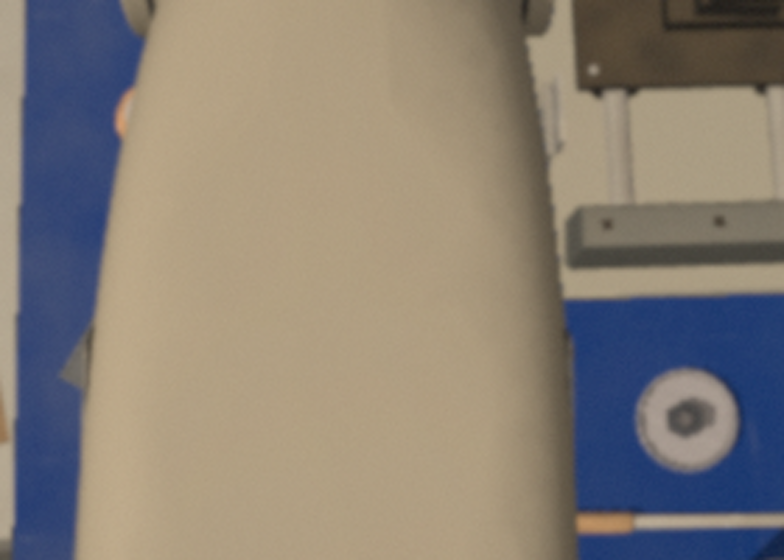

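The arm hides the area from the top camera, so I'll move the wrist over the small case.

>>> move_arm(deltas=[0.22,0.17,0,0,0,0,1,0.22,0.17,0,0,0,0,1,0.22,0.17,0,0,0,0,1,0.22,0.17,0,0,0,0,1,0.22,0.17,0,0,0,0,1,0.22,0.17,0,0,0,0,1,0.22,0.17,0,0,0,0,1,0.22,0.17,0,0,0,0,1,0.22,0.17,0,0,0,0,1,0.22,0.17,0,0,0,0,1])

```text
t: 30.78
tool_pos: [0.5191, 0.1996, 0.2521]
orientation: [-0.001, -3.139, 0.0]
force: [-0.0, -0.6, 0.1]
opening: 0.0933
gripper_force: 0.0
```

```bash
python3 w.py w10.png small_cutter_mid; python3 - <<'E'
from m import *
D=np.load("last.npz");d=D["d"];c=(robot.camera_model("wrist"),D["R"],D["o"])
vv,uu=np.where(d>0);X=np.array([at_depth(c,(a,b),d[b,a]) for a,b in zip(uu,vv)])
x,y=.4647,.2198
P=X[(np.hypot(X[:,0]-x,X[:,1]-y)<.031)&(X[:,2]>.0135)&(X[:,2]<.03)]
A=np.linalg.lstsq(np.c_[P[:,:2]-[x,y],np.ones(len(P))],P[:,2],rcond=None)[0]
print(len(P),((P.min(0)+P.max(0))/2).round(4),np.median(P[:,2]).round(4),A[:2].round(3))
c,im,dd=snap("side","side9.png")
for r in robot.recognise("side","lock_cylinder_mid")[:1]: print(r,at_z(c,r["uv"],.024))
E
```

```text
30.825 [0.51907282 0.19968569 0.25218207] [-7.49398907e-04 -3.13920189e+00  1.70045396e-04] 0.09311792147967256 [-0.54228047  0.19914288  0.65051737]
small_cutter_mid 0.73 [337.9 125.1] [0.4559 0.221  0.048 ] [0.4572 0.2236 0.0035]
792 [0.4643 0.2201 0.0166] 0.0161 [ 0.001 -0.001]
{'uv': [303.4, 263.1], 'confidence': 0.62} [0.52728661 0.14355309 0.024     ]
```

All the parts are seated flat, and the lock cylinder hasn't moved.

```bash
python3 -c "
from plant import robot
print(robot.close_job())"
```

```text
the job is handed in; nothing more can be done
None
```

I stripped the arbor and put the nut in the dish, the collar on the post and each cutter in its own case. The lock cylinder was left alone, and I handed the job in at about 31 s; no verdict came back.

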